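# Tip the tall slide box out of the packed rack

### The job

In the white rack a row of slide boxes stands packed side by side; take out the one tall box in it. Its top is held under the rack's hood and its foot behind the front lip, so tip it well forward first (15 degrees or more) while its foot is still in its place, then draw it out, leaving the low boxes standing where they are. Stand it gently upright in the middle of the low wooden board on the bench, and let go.

Things in the scene. Friction and masses are not known exactly. Their poses are not given: they have to be found in the camera images.
- tall_box: Tall grey slide box on end in the white rack, 70 deep (x) x 36 wide (y) x 150 high (z), 0.25 kg, solid. Origin: centre of underside; z up, +x to the rack's back; the front (-x) has a blank label and a steel catch. It is at one of the 3 inner places of a row of 5, 2 mm play each side; the others are at most 98 high, so its top 50 can be gripped across the 36. Leave the like box lying on the bench.
- rack: Fixed white rack, 86 x 196. Origin: centre of underside on the bench; +x to its back, y along the row. Floor 6 up. Front lip: 14 above floor, 2 in front of the boxes. Hood: board 6 thick, 11 above the tall box's top, over the rear 15 of its depth; front 55 open. So the box turns about its front lower edge, top towards -x; clear of the hood at 0.12 rad. Side walls 80 high, 167 beside the hood.
- low_box_1: Low grey slide box, 70 (x) x 36 (y) x 95 high, 0.18 kg, standing loose in the row at another inner place. Origin: centre of its underside, z up, +x to the rack's back. Stays in the row.
- low_box_2: The other low grey slide box, same as low_box_1. Stays in the row. (The ends of the row, a notebook 98 high and one more low box, are wedged fast in the rack.)
- board: Low dark wooden board lying on the bench, left of the robot's centre line, fixed: 130 (x) x 150 (y) x 18 high, with a small steel screw head near each corner. Origin: centre of its underside on the bench; its flat top is 18 above that.
Mind the look-alikes: they are no part of the job. Leave any pink look-alike of the tall_box alone.

How it is judged:
On the way:
1. the tall box is tipped at least 0.25 rad from upright with its foot still in its place in the rack (origin within 35 mm of its start) (angle between tall_box's own z axis and vertical above 0.25 rad and distance of tall_box from where it was at the start of the episode below 0.035 m), for 0.1 s.
At the end, for the whole second after the job is handed in: The tall box stands upright (within 10 degrees), at rest, its underside on the board and its centre within 40 mm of the board's centre; both low boxes stand upright (within 10 degrees) in the row, within 20 mm of where they started (angle between each of tall_box, low_box_1, low_box_2's own z axis and vertical below 0.17 rad and horizontal distance between tall_box and board below 0.04 m and z of tall_box in the frame of board between 0.013 and 0.026 m and linear speed of tall_box below 0.02 m/s and angular speed of tall_box below 0.1 rad/s and distance of each of low_box_1, low_box_2 from where it was at the start of the episode below 0.02 m); the robot touches nothing.
It fails at once if a low box is pulled or knocked out of its place (more than 40 mm) or tipped more than 0.35 rad (distance of any of low_box_1, low_box_2 from where it was at the start of the episode above 0.04 m or angle between any of low_box_1, low_box_2's own z axis and vertical above 0.35 rad).
It fails at once if the tall box is set down hard on the board (over 40 N) (contact force between tall_box and board above 40 N).
It also fails if it takes over 38 s, if anything falls off the work surface, if the arm or the gripper's body presses on something with over 40 N, if the wrist force passes 120 N, or if a joint passes its speed limit or range.

### The arm

A 6-joint arm with a two-finger parallel gripper is mounted at the origin on a cart in front of the work surface, level with it; the furniture and walls round the work are solid. World frame = base frame: x ahead of the robot, y to its left, z up, the work surface at z = 0. Lengths are in m, angles in rad, forces in N, time in s.
With the tool pointing down it reaches from about 0.275 to 0.75 m from the base axis. Payload 10.2 kg.
Tool frame: the origin (TCP) lies between the finger pads; the fingertips stand 25 mm ahead of it and the grasp point (between the pads) lies 6 mm ahead of it; x points along the fingers, y is the direction in which the jaws open and shut, and the axes are right-handed (so a half turn about x gives the same grasp; the last joint's range is limited). The gripper opens to 88 mm and grips with 3 to 60 N. Pads are 18 mm wide; open, the fingers measure 123 mm over their backs; the gripper's body (75 mm by 187 mm) begins 45 mm behind the grasp point.
Start: joints at [-0.223, 0.313, 1.498, -0, 1.331, -0.223], TCP at [0.525, -0, 0.264] pointing down, gripper open.
Joint ranges: [-2.94, 2.94], [-0.97, 2.17], [0.19, 2.56], [-1.23, 4.37], [0.02, 3.11], [-2.88, 2.88]. Speed limits (rad/s): [2.39, 2.39, 3.01, 3.14, 3.14, 3.14].

### API

Orientations are given as a unit quaternion [w, x, y, z].
In Python, from bench import robot, gripper_to, solver, cams, job_done, read_time_s, read_joints, read_qd, read_tau, read_position, read_tcp_rot, read_ft_force, read_ft_torque, read_opening gives the robot as it stands. Calls block until the motion is done:
- robot.reach(position, orientation): joint-space move of the TCP to a pose.
- robot.move_linear(position, orientation=None, max_speed=0.15): straight line of the TCP; orientation=None keeps the orientation; max_speed is the mean speed in m/s.
- robot.goto_joints(angles): joint-space move.
- gripper_to(opening, newtons=None): finger opening in m; newtons is the grip in N (None keeps the last); returns when the fingers have stopped.
- robot.pause(seconds).
- solver.ik(position, orientation): joint angles nearest the present ones, or None.
- cams.read_camera(name): name is "scene" or "side" or "wrist"; returns the picture (480x640x3 uint8, red, green, blue); there is no depth.
- cams.camera_params(name): a dict with "vfov" (degrees; the focal length in pixels is half the picture's height over the tangent of half this angle, whatever the lens; pixels are square), "cx", "cy" (the principal point, pixels), "T" (4x4, takes a point from camera to world coordinates); the wrist camera has in their place "T_tool_cam" (4x4, takes a point from camera to tool coordinates, whose origin is the TCP and whose axes are the tool frame's). Camera axes: x right, y up, looking along -z (the intrinsics and any distortion apply to the point x, -y, -z); pixel columns grow to the right and rows downward; lengths in m; the calibration is good to about 2 mm. A picture is of the moment at which its call begins: read the wrist's pose just before it. camera_params takes no time and is no camera call.
A pose or a line that the arm cannot do raises robot.Unreachable and nothing moves.
- job_done(): hands the job in, once; it reports no verdict.
Readings, each from a call of its own:
- read_time_s(): time.
- read_joints(): joint angles.
- read_qd(): joint speeds.
- read_tau(): joint torques, N m.
- read_position(): TCP position.
- read_tcp_rot(): TCP orientation.
- read_ft_force(): force on the tool from outside, world axes, zero at the start.
- read_ft_torque(): the same for the moment, N m.
- read_opening(): finger opening in m.
Only numpy, scipy, OpenCV 4.12 (cv2) and the standard library are available. Lean on these libraries where they do the work, as an engineer would, in place of code of your own. Each camera call takes 0.05 s, during which the arm holds its last target.

## Working session

There is one attempt and no reset: what is moved stays moved. The work goes in short steps, each a Python script; the robot and the scene stay as the last script left them, time stands still between calls to the robot, and variables do not carry over. Pictures are saved under pics/ and viewed, and the job is handed in when it is done.

```bash
ls; mkdir -p pics; python3 - <<'E'
from bench import *
import cv2,numpy as np
np.set_printoptions(precision=4,suppress=True)
for n in ["scene","side","wrist"]:
    im=cams.read_camera(n); cv2.imwrite(f"pics/{n}0.png",im[:,:,::-1]); print(n,cams.camera_params(n))
print(read_time_s(),read_position(),read_tcp_rot(),read_opening())
E
```

```text
pics
scene {'vfov': 52.83341413472593, 'cx': 315.8293674897639, 'cy': 244.68404515515206, 'T': array([[ 0.259 ,  0.5058, -0.8229, -0.3716],
       [-0.9656,  0.1159, -0.2327, -0.4358],
       [-0.0223,  0.8549,  0.5184,  0.6034],
       [ 0.    ,  0.    ,  0.    ,  1.    ]])}
side {'vfov': 47.20348485997253, 'cx': 306.5931136983946, 'cy': 244.21233118932156, 'T': array([[ 0.1026,  0.4949, -0.8629, -0.6244],
       [-0.9946,  0.0356, -0.0979, -0.2981],
       [-0.0178,  0.8682,  0.4958,  0.7309],
       [ 0.    ,  0.    ,  0.    ,  1.    ]])}
wrist {'vfov': 70.38018071914975, 'cx': 319.951152579625, 'cy': 242.86164883855113, 'T_tool_cam': array([[-0.0004,  0.3255, -0.9455, -0.1212],
       [ 1.    , -0.001 , -0.0008, -0.0004],
       [-0.0012, -0.9455, -0.3255, -0.0848],
       [ 0.    ,  0.    ,  0.    ,  1.    ]])}
0.15 [0.5249 0.     0.2633] [ 0.4997  0.4998  0.5003 -0.5002] 0.08827114492214735
```

View pics/scene0.png

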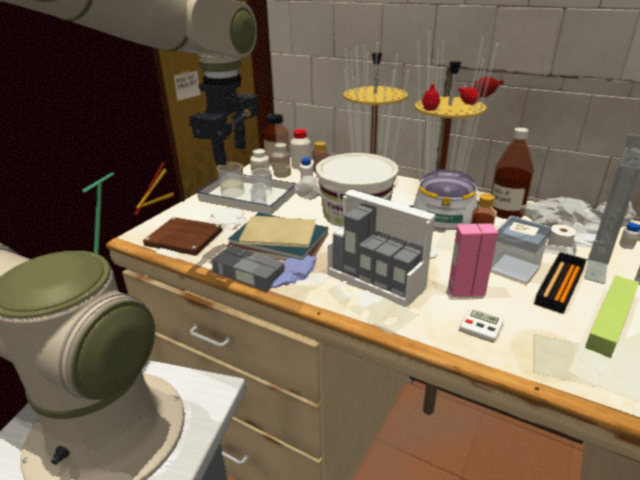

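View pics/side0.png

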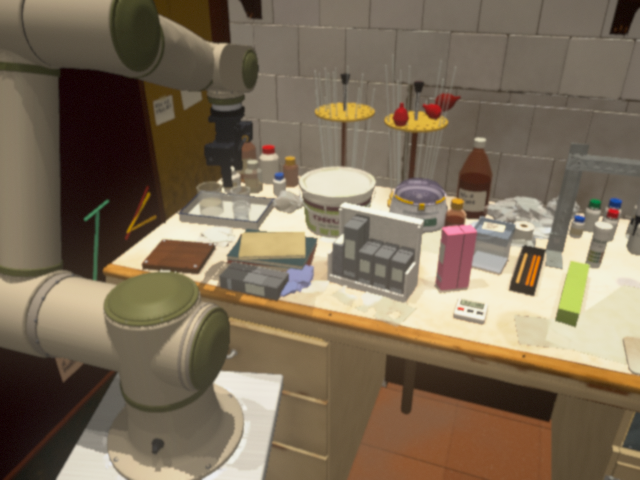

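View pics/wrist0.png

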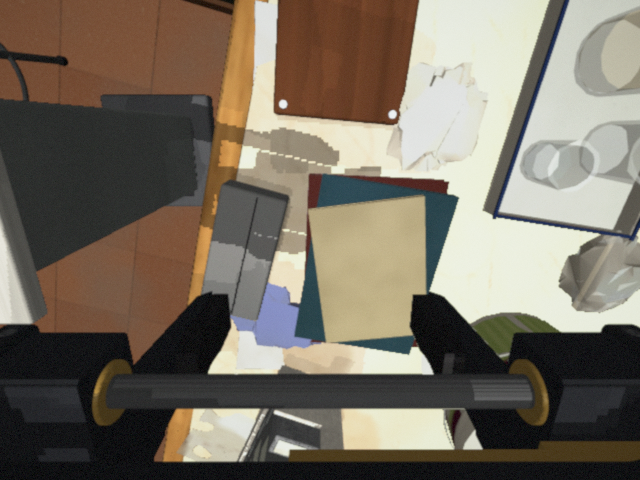

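```bash
python3 - <<'E'
import cv2
a=cv2.imread("pics/scene0.png")
cv2.imwrite("pics/s_rack.png",cv2.resize(a[180:310,315:445],(780,780)[:2],interpolation=cv2.INTER_CUBIC)[:600*780//780+180][0:780])
b=cv2.resize(a[180:310,315:445],None,fx=4.6,fy=4.6,interpolation=cv2.INTER_CUBIC);cv2.imwrite("pics/s_rack.png",b)
b=cv2.resize(a[205:265,135:235],None,fx=8,fy=8,interpolation=cv2.INTER_CUBIC);cv2.imwrite("pics/s_board.png",b)
E
```

```text
(no output)
```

View pics/s_rack.png

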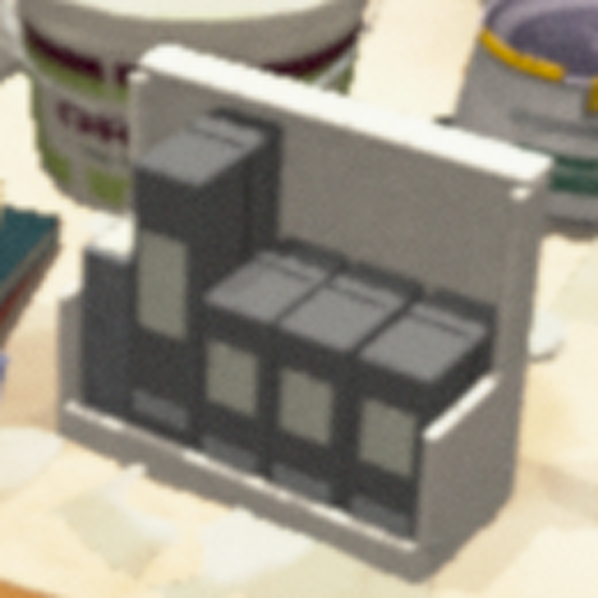

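View pics/s_board.png

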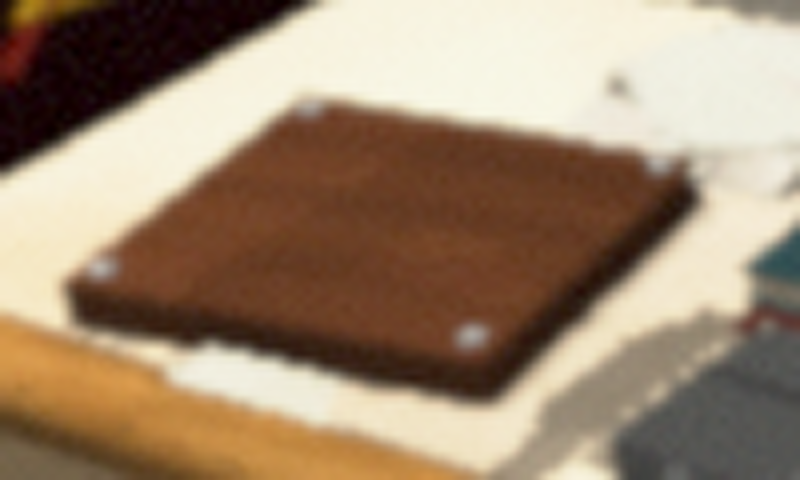

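```bash
cat > h.py <<'E'
import numpy as np
from scipy.spatial.transform import Rotation as R
from bench import *
np.set_printoptions(precision=4,suppress=True)
def rot(q): return R.from_quat([q[1],q[2],q[3],q[0]])
def quat(r):
    q=r.as_quat(); return np.array([q[3],q[0],q[1],q[2]])
def toolT():
    T=np.eye(4);T[:3,:3]=rot(read_tcp_rot()).as_matrix();T[:3,3]=read_position();return T
def ray(n,u,v,Tt=None):
    p=cams.camera_params(n); f=240/np.tan(np.radians(p['vfov'])/2)
    T=p['T'] if n!='wrist' else Tt@p['T_tool_cam']
    d=T[:3,:3]@np.array([(u-p['cx'])/f,-(v-p['cy'])/f,-1]); return T[:3,3],d
def onz(n,u,v,z,Tt=None):
    o,d=ray(n,u,v,Tt); return o+d*(z-o[2])/d[2]
def proj(n,P,Tt=None):
    p=cams.camera_params(n); f=240/np.tan(np.radians(p['vfov'])/2)
    T=p['T'] if n!='wrist' else Tt@p['T_tool_cam']
    c=(np.asarray(P)-T[:3,3])@T[:3,:3]
    return np.array([p['cx']-f*c[...,0]/c[...,2],p['cy']+f*c[...,1]/c[...,2]]).T
E
python3 - <<'E'
from h import *
print("board"); 
P=np.array([onz("scene",u,v,.019) for u,v in [(173.75,218.4),(217.25,225.4),(147.5,238.5),(194,246.9)]]);print(P,P.mean(0))
Tt=toolT(); print(rot(read_tcp_rot()).as_matrix())
for u,v in [(283,104),(392,114)]: print(onz("wrist",u,v,.019,Tt))
print("rack base FR,FL,BR")
s=lambda x,y:(x/4.6+315,y/4.6+180)
for x,y in [(418,583),(60,432),(517,500)]: print(onz("scene",*s(x,y),0))
print("tall top FL,FR, BR"); 
for x,y in [(135,160),(205,187),(283,125)]: print(onz("scene",*s(x,y),.156))
E
```

```text
board
[[0.6007 0.221  0.019 ]
 [0.591  0.0933 0.019 ]
 [0.4928 0.2316 0.019 ]
 [0.4826 0.1022 0.019 ]] [0.5418 0.162  0.019 ]
[[-0.0009  1.     -0.    ]
 [ 0.0002 -0.     -1.    ]
 [-1.     -0.0009 -0.0002]]
[0.4876 0.1053 0.019 ]
[0.5968 0.0961 0.019 ]
rack base FR,FL,BR
[ 0.3976 -0.3997  0.    ]
[ 0.473 -0.223  0.   ]
[ 0.4677 -0.4366  0.    ]
tall top FL,FR, BR
[ 0.4617 -0.2605  0.156 ]
[ 0.4442 -0.2944  0.156 ]
[ 0.5084 -0.3174  0.156 ]
```

```bash
python3 - <<'E'
from h import *
yaw=-0.403
def q_for(yaw,tilt,flip=0):
    # rack axes
    ex=np.array([np.cos(yaw),np.sin(yaw),0]); ey=np.array([-np.sin(yaw),np.cos(yaw),0])
    if flip: M=np.array([[0,0,-1],-ey,-ex]).T
    else: M=np.array([[0,0,-1],ey,ex]).T
    return quat(R.from_rotvec(-tilt*ey)*R.from_matrix(M))
ex=np.array([np.cos(yaw),np.sin(yaw),0])
c=np.array([.453,-.2775,0])+ex*.035
print(c)
for f in (0,1):
  for off,z,t in [(-.012,.28,0),(-.012,.145,0),(-.06,.14,.3),(-.12,.26,.3)]:
    print(f,z,t,solver.ik(c+ex*off+[0,0,z],q_for(yaw,t,f)))
  for y in (-.4,-1.57,-.8,0,.4): print('board',y,solver.ik([.543,.163,.17],q_for(y,0,f)))
E
```

```text
[ 0.4852 -0.2912  0.    ]
0 0.28 0 [-0.7551  0.3663  1.3811 -0.      1.3942 -1.9229]
0 0.145 0 [-0.7551  0.4942  1.5616 -0.      1.0858 -1.9229]
0 0.14 0.3 [-0.8462  0.2997  1.9079  0.2051  0.6718 -2.158 ]
0 0.26 0.3 [-0.9161  0.0042  1.901   0.1755  0.9804 -2.163 ]
board -0.4 [ 0.085   0.4903  1.4946 -0.      1.1567 -1.0858]
board -1.57 [ 0.085   0.4903  1.4946 -0.      1.1567  0.0842]
board -0.8 [ 0.085   0.4903  1.4946 -0.      1.1567 -0.6858]
board 0 [ 0.085   0.4903  1.4946 -0.      1.1567 -1.4858]
board 0.4 [ 0.085   0.4903  1.4946 -0.      1.1567 -1.8858]
1 0.28 0 [-0.7551  0.3663  1.3811  0.      1.3942  1.2187]
1 0.145 0 [-0.7551  0.4942  1.5616 -0.      1.0858  1.2187]
1 0.14 0.3 [-0.8462  0.2997  1.9079  0.2051  0.6718  0.9836]
1 0.26 0.3 [-0.9161  0.0042  1.901   0.1755  0.9804  0.9786]
board -0.4 [ 0.085   0.4903  1.4946 -0.      1.1567  2.0558]
board -1.57 None
board -0.8 [ 0.085   0.4903  1.4946 -0.      1.1567  2.4558]
board 0 [ 0.085   0.4903  1.4946 -0.      1.1567  1.6558]
board 0.4 [ 0.085   0.4903  1.4946 -0.      1.1567  1.2558]
```

```bash
cat >> h.py <<'E'
import cv2
def q_for(yaw,tilt=0):
    ey=np.array([-np.sin(yaw),np.cos(yaw),0]);ex=np.array([np.cos(yaw),np.sin(yaw),0])
    M=np.array([[0,0,-1],ey,ex]).T
    return quat(R.from_rotvec(-tilt*ey)*R.from_matrix(M))
E
python3 - <<'E'
from h import *
yaw=-0.403
ex=np.array([np.cos(yaw),np.sin(yaw),0])
robot.reach(np.array([.4852,-.2912,.28])+ex*-.012,q_for(yaw))
Tt=toolT(); im=cams.read_camera("wrist"); np.save("Tt1.npy",Tt)
cv2.imwrite("pics/w1.png",im[:,:,::-1]); print(read_time_s(),Tt)
E
```

```text
1.7 [[-0.      0.3923  0.9198  0.4744]
 [ 0.0002  0.9198 -0.3923 -0.286 ]
 [-1.      0.0002 -0.0001  0.2799]
 [ 0.      0.      0.      1.    ]]
```

View pics/w1.png

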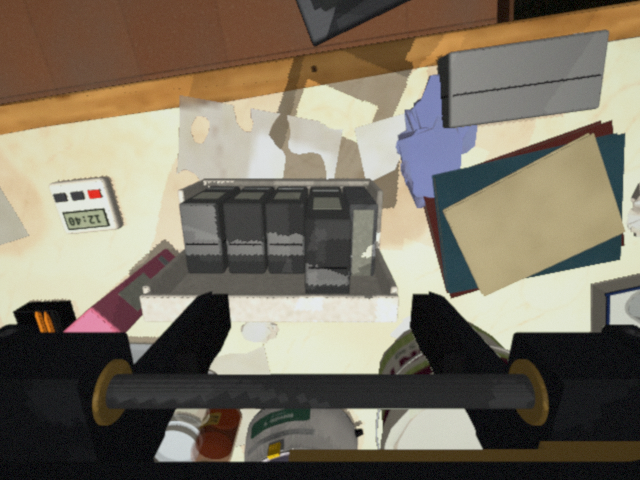

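```bash
python3 - <<'E'
import cv2
a=cv2.imread("pics/w1.png")
cv2.imwrite("pics/w1c.png",cv2.resize(a[170:330,130:410],None,fx=2.85,fy=2.85,interpolation=cv2.INTER_CUBIC)[:600,:800])
cv2.imwrite("pics/w1d.png",cv2.resize(a[180:300,290:390],None,fx=5,fy=5,interpolation=cv2.INTER_CUBIC))
E
```

```text
(no output)
```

View pics/w1c.png

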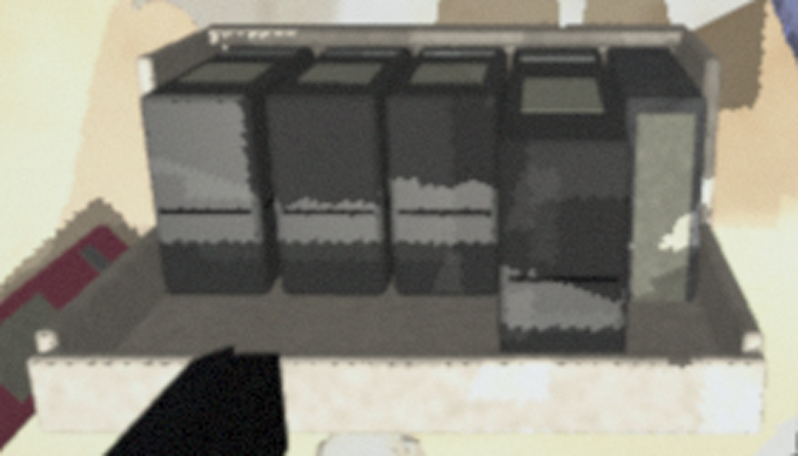

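View pics/w1d.png

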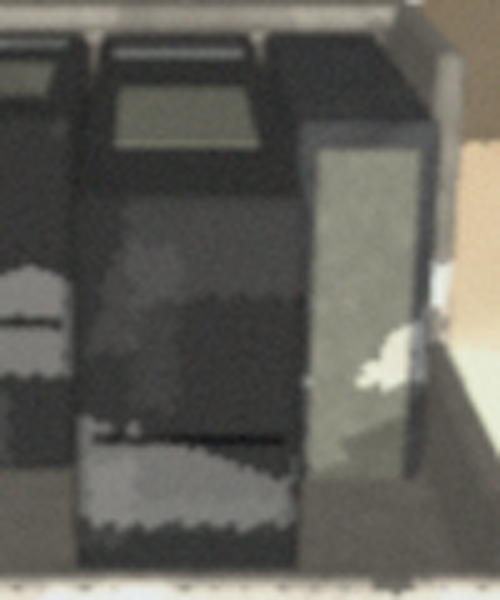

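```bash
python3 - <<'E'
from h import *
Tt=np.load("Tt1.npy")
g=lambda u,v,z:onz("wrist",u,v,z,Tt)
for z in (.156,):
  a,b,c,d=[g(u,v,z) for u,v in [(306.3,219),(350.5,219),(305.6,292),(349.4,292)]]
  print(a,b,c,d,np.linalg.norm(b-a),np.linalg.norm(c-a)); 
  v=b-a; print('yaw front',np.arctan2(-v[0],v[1])); 
  for p,q in((a,c),(b,d)):
    v=q-p; print('yaw side',np.arctan2(v[1],v[0]))
  print('frontmid',(a+b)/2,'mid rel tool', ((a+b+c+d)/4-Tt[:3,3])@Tt[:3,:3],((a+b)/2-Tt[:3,3])@Tt[:3,:3])
# rack hood front edge z=.173: crop (28,358)->(763,358)
s=lambda x,y:(x/2.85+130,y/2.85+170)
a=g(*s(28,357),.173);b=g(*s(763,357),.173);v=b-a;print('hood',a,b,np.linalg.norm(v),np.arctan2(-v[0],v[1]))
a=g(*s(210,28),.020);b=g(*s(683,28),.020);v=b-a;print('lip',a,b,np.linalg.norm(v),np.arctan2(-v[0],v[1]))
E
```

```text
[ 0.4522 -0.2879  0.156 ] [ 0.4651 -0.2577  0.156 ] [ 0.5073 -0.3128  0.156 ] [ 0.521  -0.2805  0.156 ] 0.03287222357996506 0.06043104751223492
yaw front -0.40177865586567546
yaw side -0.4242288779984117
yaw side -0.38729999191144665
frontmid [ 0.4587 -0.2728  0.156 ] mid rel tool [0.1239 0.0059 0.0106] [ 0.124   0.006  -0.0196]
hood [ 0.4535 -0.424   0.173 ] [ 0.529  -0.2463  0.173 ] 0.19305969853886698 -0.4016614003572416
lip [ 0.3976 -0.3944  0.02  ] [ 0.4698 -0.2243  0.02  ] 0.18478712161632405 -0.40183228243398234
```

```bash
python3 - <<'E'
from h import *
Tt=np.load("Tt1.npy"); 
p=Tt[:3,3]+Tt[:3,1]*.006+Tt[:3,2]*.003; p[2]=.195
robot.move_linear(p,q_for(-.402),max_speed=.1)
Tt=toolT(); im=cams.read_camera("wrist"); np.save("Tt2.npy",Tt)
cv2.imwrite("pics/w2.png",im[:,:,::-1]); print(read_time_s(),Tt[:3,3])
E
```

```text
2.75 [ 0.4797 -0.2819  0.1957]
```

View pics/w2.png

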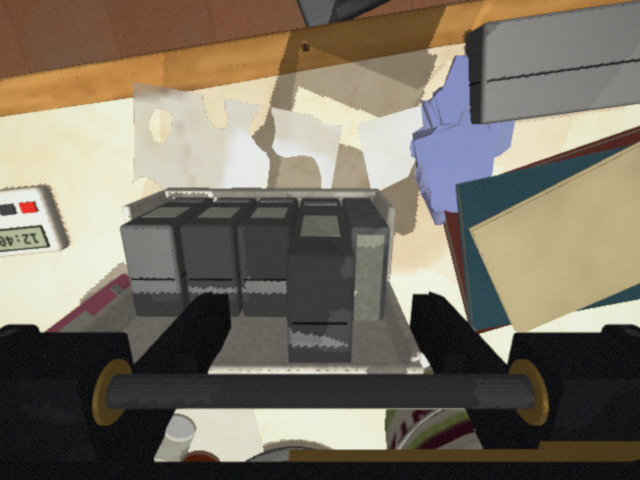

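```bash
python3 - <<'E'
from h import *
Tt=np.load("Tt2.npy")
for u,v in [(288,251),(353,251),(289,362),(352,362)]:
    print((onz("wrist",u,v,.156,Tt)-Tt[:3,3])@Tt[:3,:3])
p=Tt[:3,3].copy(); p[2]=.147
robot.move_linear(p,q_for(-.402),max_speed=.07)
print(read_ft_force(),read_position())
gripper_to(.045); print(read_time_s(),read_ft_force())
gripper_to(.03,25); print(read_opening(),read_time_s(),read_ft_force(),read_ft_torque(),read_position())
im=cams.read_camera("side");cv2.imwrite("pics/sd3.png",im[:,:,::-1][150:330,280:480].repeat(3,0).repeat(3,1))
im=cams.read_camera("wrist");cv2.imwrite("pics/w3.png",im[:,:,::-1])
E
```

```text
[ 0.0396 -0.0163 -0.0255]
[ 0.0396  0.0164 -0.0255]
[ 0.0397 -0.0177  0.0418]
[0.0397 0.0181 0.0417]
[ 0.184  -0.0442  0.6062] [ 0.4798 -0.282   0.1473]
4.3583 [ 0.1695 -0.2312 -0.9628]
0.035548727616925645 4.65 [ 0.4289 -0.2442  0.2679] [ 0.0509 -0.0386 -0.0902] [ 0.4797 -0.2819  0.147 ]
```

View pics/w3.png

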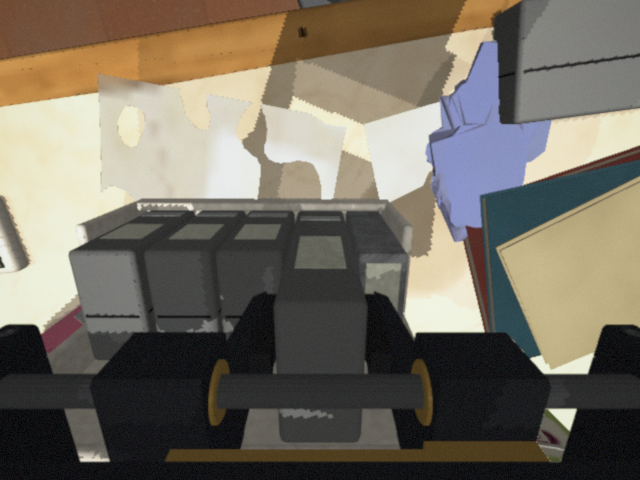

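View pics/sd3.png

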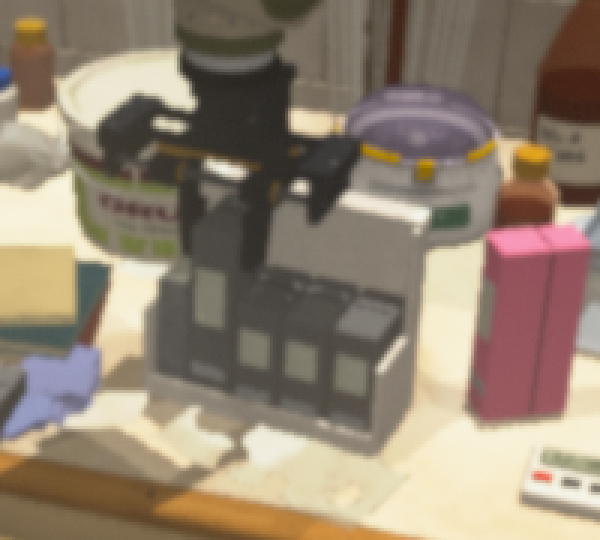

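```bash
cat >> h.py <<'E'
YAW=-.402
EX=np.array([np.cos(YAW),np.sin(YAW),0]);EY=np.array([-np.sin(YAW),np.cos(YAW),0]);EZ=np.array([0,0,1.])
P0=np.array([.4798,-.2820,.1470]); PIV=P0-.0262*EX; PIV[2]=.006
def tip_pose(th,along=0,fx=0,up=0):
    Rt=R.from_rotvec(-th*EY)
    s=max(0,.014*np.tan(th)-.002)+.0005*min(1,th/.1); l=.002*min(1,th/.2)
    p=PIV+s*EX+l*EZ+Rt.apply(P0-PIV)+along*Rt.apply(EZ)+fx*EX+up*EZ
    return p,q_for(YAW,th)
E
python3 - <<'E'
from h import *
gripper_to(.03,40)
for th in (.06,.12,.18,.24,.30,.32):
    p,q=tip_pose(th); robot.move_linear(p,q,max_speed=.05)
    print(th,read_time_s(),read_ft_force(),read_ft_torque(),read_opening(),read_position()-p)
robot.pause(.2)
im=cams.read_camera("side");cv2.imwrite("pics/sd4.png",im[:,:,::-1][150:330,280:480].repeat(3,0).repeat(3,1))
im=cams.read_camera("wrist");cv2.imwrite("pics/w4.png",im[:,:,::-1])
E
```

```text
0.06 5.2833 [ 0.395  -0.089  -2.8049] [ 0.0961 -0.0028 -0.0299] 0.035784316062572374 [-0.0003  0.0001 -0.    ]
0.12 5.6 [ 0.7645  0.0005 -1.6565] [0.1182 0.0567 0.0266] 0.035301338900274856 [ 0.0001 -0.0001  0.0001]
0.18 5.9083 [ 0.135   0.4345 -2.5446] [0.1566 0.1214 0.0489] 0.03554145162812076 [ 0.0002 -0.0002  0.0001]
0.24 6.2167 [ 0.5282 -0.0539 -2.4095] [0.1773 0.1679 0.011 ] 0.035785712156010646 [ 0.0002 -0.0002  0.0001]
0.3 6.5167 [ 0.7829  0.1659 -1.8503] [0.1397 0.213  0.0132] 0.03550018923201685 [ 0.0002 -0.0002  0.0002]
0.32 6.7667 [-0.3453 -0.346  -2.4776] [0.2154 0.2366 0.0073] 0.03571548137614281 [ 0.0003 -0.0002  0.0001]
```

View pics/sd4.png

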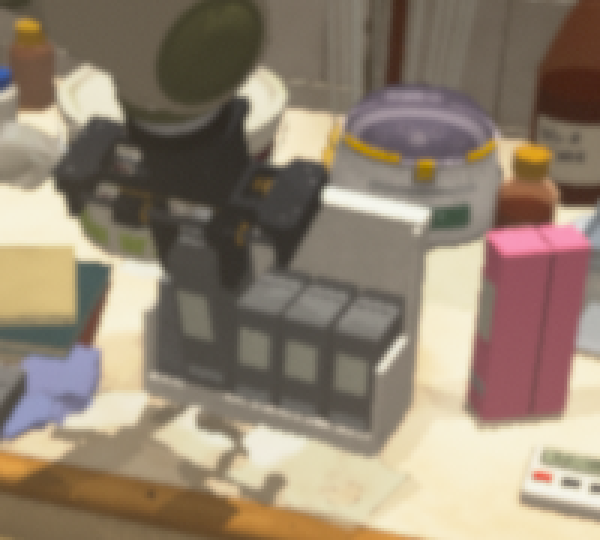

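View pics/w4.png

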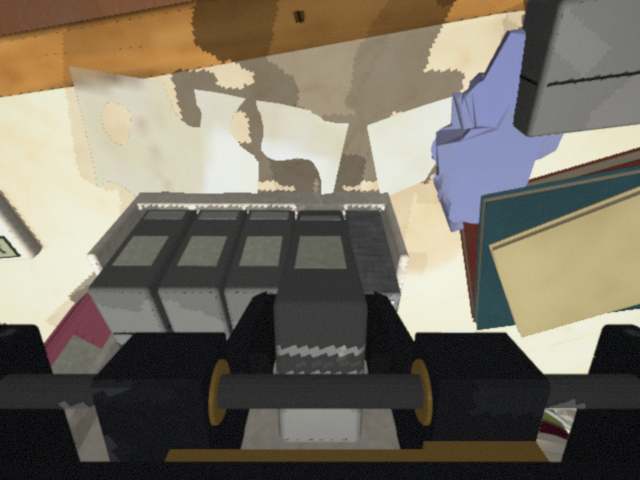

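```bash
python3 - <<'E'
from h import *
for d,sp in ((.03,.05),(.08,.08),(.145,.12)):
    p,q=tip_pose(.32,d); robot.move_linear(p,q,max_speed=sp)
    print(d,read_time_s(),read_ft_force(),read_ft_torque(),read_opening())
robot.pause(.1)
for n in("side","wrist"):
    im=cams.read_camera(n);cv2.imwrite(f"pics/{n}5.png",im[:,:,::-1])
# candidate placements
for yw in (-.4,-.1,.08,.4): 
    q=solver.ik([.54,.16,.24],q_for(yw)); print(yw,q)
print(read_joints())
E
```

```text
0.03 7.8167 [ 0.6463 -0.5452 -1.7232] [ 0.1472  0.2272 -0.0077] 0.03582743339755594
0.08 8.5917 [-0.9173  0.3164 -1.8776] [ 0.2007  0.2696 -0.0131] 0.03554836275595717
0.145 9.2833 [ 0.3214  0.0792 -2.4808] [ 0.1948  0.2739 -0.0442] 0.035795883412799656
-0.4 [ 0.0801  0.4151  1.4161 -0.      1.3103 -1.0907]
-0.1 [ 0.0801  0.4151  1.4161 -0.      1.3103 -1.3907]
0.08 [ 0.0801  0.4151  1.4161 -0.      1.3103 -1.5707]
0.4 [ 0.0801  0.4151  1.4161 -0.      1.3103 -1.8907]
[-0.8772  0.0218  1.8133  0.169   1.0278 -2.1131]
```

View pics/side5.png

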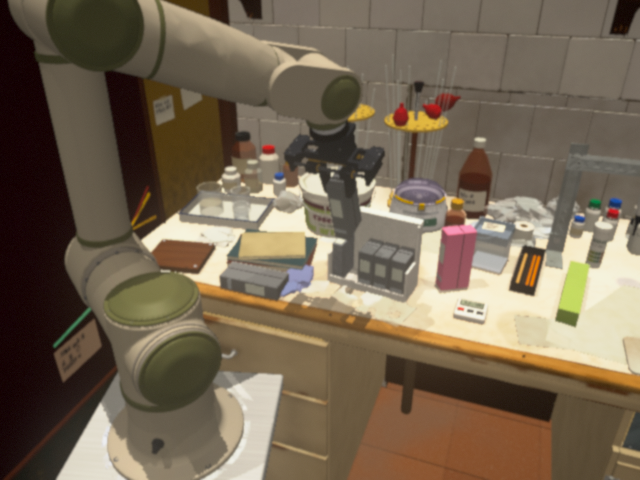

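View pics/wrist5.png

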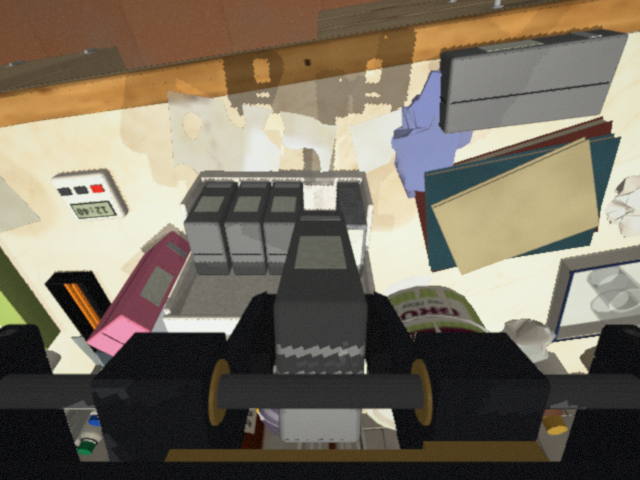

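```bash
python3 - <<'E'
from h import *
p,q=tip_pose(.32,.145,up=.05); robot.move_linear(p,q,max_speed=.15)
y=-.084; ex=np.array([np.cos(y),np.sin(y),0])
c=np.array([.5473,.165,0])-.0088*ex
qb=q_for(y)
robot.reach(c+[0,0,.30],qb)
robot.move_linear(c+[0,0,.185],qb,max_speed=.1)
robot.pause(.2)
print(read_time_s(),read_position(),read_ft_force())
np.save("Tt6.npy",toolT())
for n in("scene","wrist"):
    im=cams.read_camera(n);cv2.imwrite(f"pics/{n}6.png",im[:,:,::-1])
    if n=="scene": cv2.imwrite("pics/scene6c.png",cv2.resize(im[100:270,100:280,::-1],None,fx=3.5,fy=3.5,interpolation=cv2.INTER_CUBIC))
E
```

```text
13.075 [0.5386 0.1657 0.1853] [ 0.0509  0.7217 -2.1034]
```

View pics/scene6c.png

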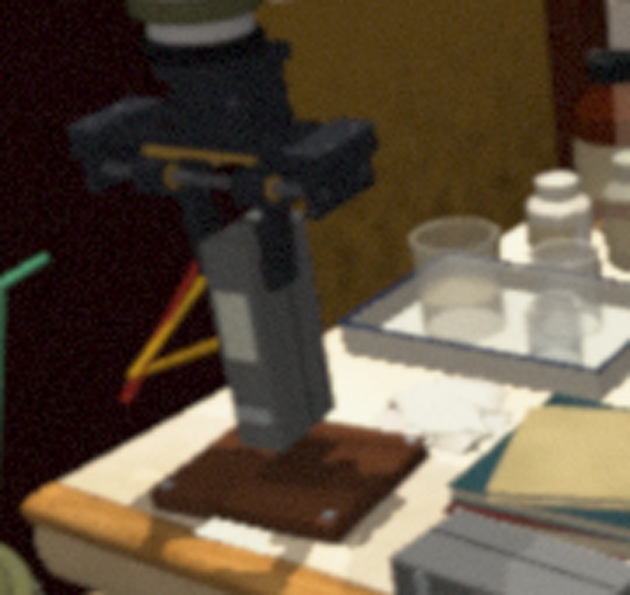

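View pics/wrist6.png

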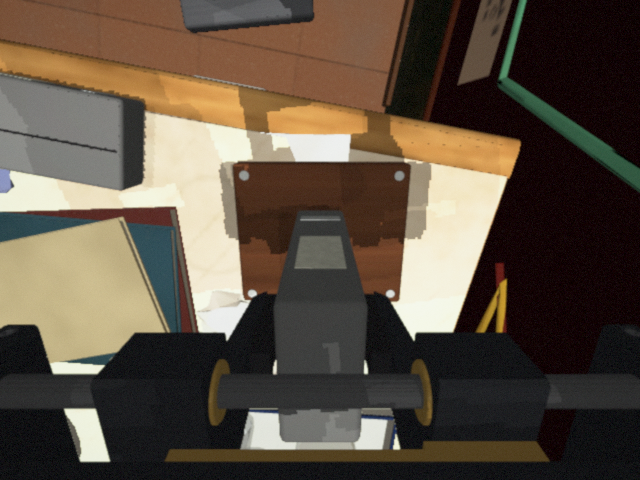

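```bash
python3 - <<'E'
from h import *
Tt=np.load("Tt6.npy")
P=np.array([onz("wrist",u,v,.019,Tt) for u,v in [(244,175),(399,175),(252,294),(390,294)]]);print(P,P.mean(0))
y=-.084; ex=np.array([np.cos(y),np.sin(y),0])
# box foot front edge visible at v~212, u 298-343: check height when front at tool z -.0262
print(proj("wrist",(Tt@np.array([.141,-.018,-.0262,1]))[:3],Tt),proj("wrist",(Tt@np.array([.141,.018,-.0262,1]))[:3],Tt))
E
```

```text
[[0.4873 0.1061 0.019 ]
 [0.498  0.2352 0.019 ]
 [0.5978 0.0964 0.019 ]
 [0.6085 0.226  0.019 ]] [0.5479 0.1659 0.019 ]
[297.3167 205.3496] [343.184  205.4124]
```

```bash
python3 - <<'E'
from h import *
qb=q_for(-.084); p=read_position().copy()
robot.move_linear([p[0]+.0005,p[1],.166],qb,max_speed=.05); robot.pause(.15)
f0=np.mean([read_ft_force()[2] for _ in range(5)]); print('f0',f0)
z=.166
while z>.152:
    z-=.001; robot.move_linear([p[0]+.0005,p[1],z],qb,max_speed=.015)
    f=read_ft_force(); print(round(z,4),f,read_ft_torque())
    if f[2]-f0>3.5: break
print(read_time_s(),read_position())
E
```

```text
f0 -3.011334255186296
0.165 [ 0.4277  0.5857 -2.3294] [ 0.0551 -0.0695 -0.0173]
0.164 [-0.5586 -0.2509 -2.5964] [ 0.0816 -0.1017  0.0237]
0.163 [-0.8919 -0.8297 -2.2288] [ 0.1111 -0.0687  0.0053]
0.162 [ 0.3936  0.0817 -1.6814] [ 0.0877 -0.0281 -0.012 ]
0.161 [-0.4716  0.0392 -2.0301] [ 0.0907 -0.064  -0.0043]
0.16 [ 0.8164 -0.6569 -2.5624] [ 0.1067 -0.073   0.0184]
0.159 [-0.0723  0.4112 -1.4585] [0.1165 0.0242 0.0047]
0.158 [-3.0643  0.1326  6.0835] [-0.0173  0.5113 -0.0456]
15.8583 [0.5392 0.1658 0.159 ]
```

```bash
python3 - <<'E'
from h import *
qb=q_for(-.084); p=read_position().copy()
gripper_to(.033,5); robot.pause(.2); print(read_ft_force())
gripper_to(.045); gripper_to(.085); robot.pause(.1); print(read_ft_force(),read_time_s())
for n in("scene","wrist"):
    im=cams.read_camera(n);cv2.imwrite(f"pics/{n}7.png",im[:,:,::-1])
    if n=="scene": cv2.imwrite("pics/scene7c.png",cv2.resize(im[100:270,100:280,::-1],None,fx=3.5,fy=3.5,interpolation=cv2.INTER_CUBIC))
E
```

```text
[-2.5727 -0.4088  6.0323]
[-0.1045 -0.5239 -0.2602] 17.45
```

View pics/scene7c.png

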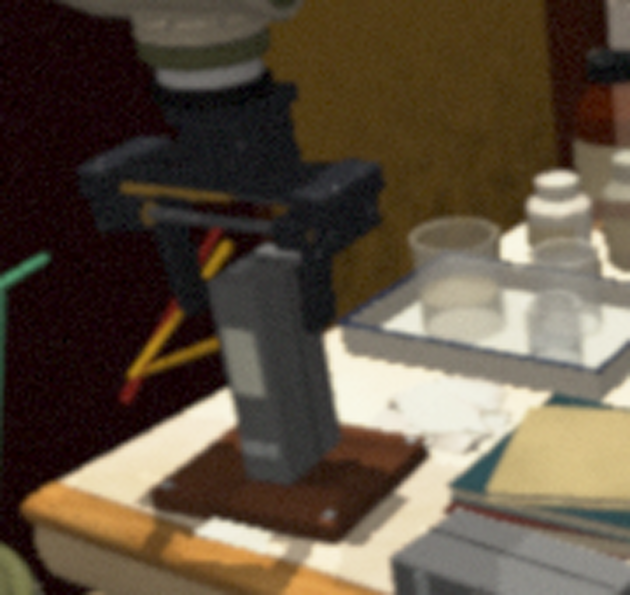

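View pics/wrist7.png

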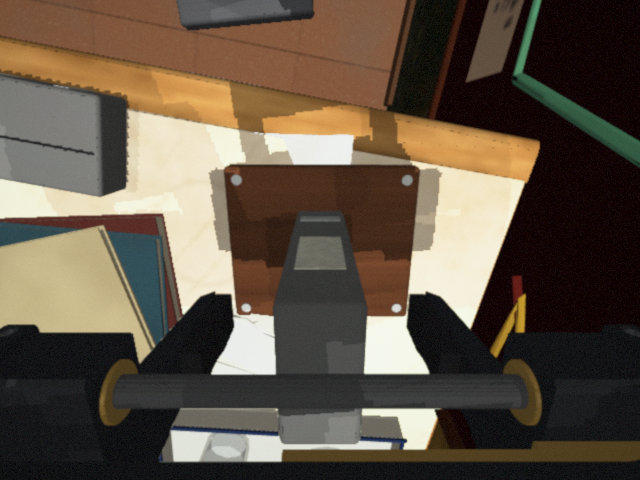

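Box stands free; fingers are clear on both sides. Retreat upward and check.

```bash
python3 - <<'E'
from h import *
p=read_position().copy()
robot.move_linear([p[0],p[1],.29],q_for(-.084),max_speed=.1); robot.pause(.3)
print(read_ft_force(),read_time_s()); np.save("Tt8.npy",toolT())
for n in("scene","wrist"):
    im=cams.read_camera(n);cv2.imwrite(f"pics/{n}8.png",im[:,:,::-1])
E
```

```text
[-0.023  -0.4301 -0.2624] 19.3167
```

View pics/scene8.png

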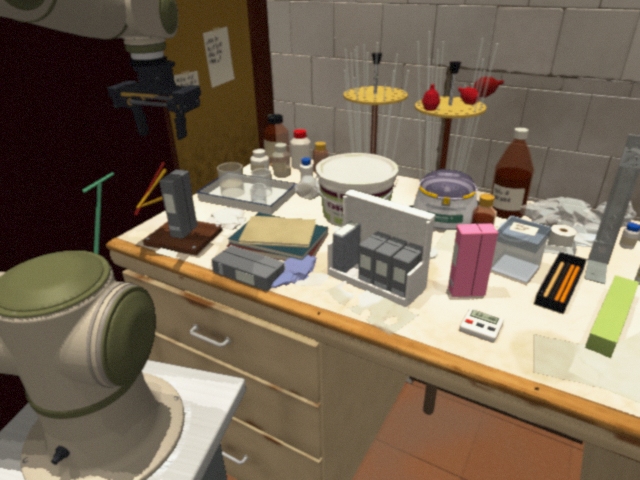

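View pics/wrist8.png

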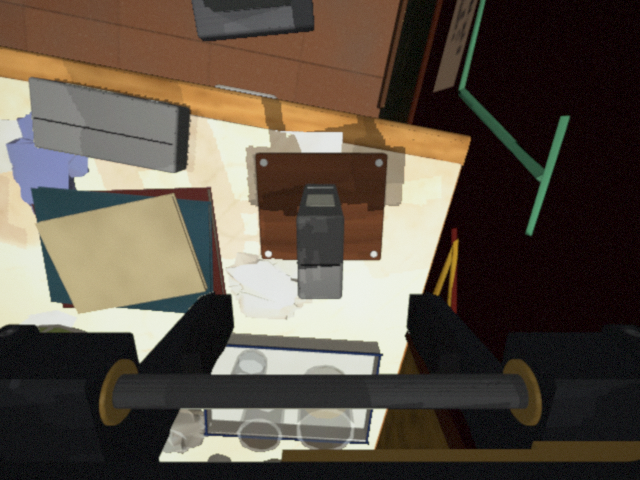

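```bash
python3 - <<'E'
from h import *
Tt=np.load("Tt8.npy")
print(np.mean([onz("wrist",u,v,.168,Tt) for u,v in [(298,211),(343,211),(299,298),(342,298)]],0), np.mean([onz("wrist",u,v,.019,Tt) for u,v in [(264,163),(379,163),(269,254),(374,254)]],0))
job_done()
E
```

```text
[0.5483 0.1652 0.168 ] [0.5483 0.1665 0.019 ]
the job is handed in; nothing more can be done
```

The tall box is out of the rack and standing upright on the board. I handed the job in just after 19.3 s on the robot's clock; the limit is 38 s.

- **Tipping:** I gripped the tall box across its 36 mm width (fingers measured 35.5 mm). I tipped it 0.32 rad about its front lower edge with its foot still in its place. Wrist force stayed at about 3 N or less.
- **Drawing out:** I drew it out along its own tilted axis and carried it to the board.
- **Setting down:** I lowered it in 1 mm steps until it touched. Wrist force peaked at about 6.5 N in the readings between steps, against the 40 N limit. I then let go and retreated upward.

**Last checks:**
- **Position:** the wrist picture puts the box's top centre about 1 mm from the board centre, which also fits it standing upright.
- **Rack:** in the last scene picture the low boxes stand upright in the row with no visible shift. I did not measure them numerically.
- **Gripper:** it is well clear of everything, and the wrist force is about zero.

**Disagreement:** the scene camera read about 5 mm away from the wrist camera (up to 6.5 mm sideways at the box). I relied on the wrist camera. Contact came at the height I expected.

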